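# Clamp a power module onto its heat sink with an F-clamp

## Robot

A 6-joint arm with a two-finger parallel gripper is mounted at the origin on the work surface. World frame = base frame: x ahead of the robot, y to its left, z up, the work surface at z = 0. Lengths are in mm, angles in rad, forces in N, time in s.
With the tool pointing down it reaches from about 300 to 775 mm from the base axis. Payload 14.6 kg.
Tool frame: the origin (TCP) lies at the very end of the fingers, on their centre line; the grasp point (between the pads) lies 19 mm behind it; x points along the fingers, z is the direction in which the jaws open and shut, and the axes are right-handed (so a half turn about x gives the same grasp; the last joint's range is limited). The gripper opens to 94 mm and grips with 3 to 60 N. Pads are 16 mm wide; open, the fingers measure 119 mm over their backs; the gripper's body (75 mm by 177 mm) begins 78 mm behind the grasp point.
Start: joints at [1.053, 0.3, 1.521, -0, 1.321, -0.067], TCP at [239.623, 495.045, 181.046] pointing down, gripper open.
Joint ranges: [-3.03, 3.03], [-0.79, 2.21], [0.23, 2.52], [-1.04, 4.18], [0, 3.07], [-2.55, 2.55]. Speed limits (rad/s): [2.22, 2.22, 2.57, 3.14, 3.14, 3.14].

## Interface

Orientations are given as [roll, pitch, yaw] about the fixed x, y, z axes, in that order (R = Rz(yaw) Ry(pitch) Rx(roll)).
In Python, from cell import manip gives the robot as it stands.
- The arm moves only by the shell command python3 -m jog 'ROWS' [FORCE]. ROWS is a JSON object of lists of equal length, an entry for each row: "grip": the opening, from -1 (shut) to 1 (fully open), so that 0 is half open; "offset": the shift along the world's x, y, z in m, a list of three; "rot": the turn, a rotation vector about the world's x, y, z in rad, a list of three. In form: {"grip": [grip, ...], "offset": [[x, y, z], ...], "rot": [[wx, wy, wz], ...]}. A call has exactly 5 rows; each row shifts and turns the pose as measured when the row begins; what a row does not reach is not made up. A row lasts 1/10 s, in which the tool goes at most 50 mm and 8.59 degrees, less where a joint would pass 70% of its speed; a pose out of reach is approached as far as the arm can. A call with a gripper value outside its range is refused whole. The fingers move at their own pace and stop on an object; FORCE is the grip in N (left out, the last holds). Time passes only in rows, so rows that do not move let the fingers close, or fill a call up. It gives the time, the measured TCP pose, the force and the opening at its end, in the units of the state.
- manip.read_state(): the state, without advancing time (a new reading comes with each control period).
- manip.camera(name): name is "side" or "top" or "wrist"; returns a dict with "image" (480x640x3 uint8, red, green, blue), "range_z" (480x640 float32, mm along the optical axis (not along the pixel's ray), 0 where there is no reading), "fx", "fy", "cx", "cy" (pixels), "R" (3x3) and "t" (3): a world point X has camera coordinates R X + t; the wrist camera has in their place "T_tool_cam" (4x4, takes a point from camera to tool coordinates, whose origin is the TCP and whose axes are the tool frame's). Camera axes: x right, y down, z forward; pixel columns grow to the right and rows downward; lengths in mm; the calibration is good to about 2 mm. The wrist camera is an equidistant fisheye: a pixel r from the principal point sees the ray r / f radians off the axis. A picture is of the moment at which its call begins: read the wrist's pose just before it.
- manip.sign_off(): hands the job in, once; it reports no verdict.
The state is a dict: "clock": time; "joints": joint angles; "qd": joint speeds; "effort": joint torques, N m; "eef_pos": TCP position; "eef_rot": TCP orientation; "wrist_force": force on the tool from outside, world axes, zero at the start; "moment": the same for the moment, N m; "finger_gap": finger opening in mm.
Only numpy, scipy, OpenCV 4.12 (cv2) and the standard library are available. Lean on these libraries where they do the work, as an engineer would, in place of code of your own. Each camera call takes 0.05 s, during which the arm holds its last target. There are 200 camera calls.

## Task

Clamp the black power module down onto its heat sink with the F-clamp of the assembly board, ready for its screws: slide the clamp's free jaw down its bar until the swivel pad rests on the module and the jaw tilts and binds, then screw the handle firmly tight, so that the pad presses with about 70 N, and let go. Do not over-tighten (the module cracks), do not shift the module or the heat sink, and leave the multimeter, screwdriver and solder reel where they lie.

Things in the scene. Friction and masses are not known exactly. Their poses are not given: they have to be found in the camera images.
- fixture: Plywood assembly board, 230 x 205 mm, fixed, its top 48 mm above the mat. Origin on the mat, straight under the clamp's spindle axis; z up. The F-clamp's fixed jaw is screwed under the board; its flat steel bar (8 mm in x, 20 mm in y) stands upright at y = +120 mm, its top 210 mm above the mat. The free jaw reaches from the bar along -y to the spindle.
- jaw_press (a point): Where to push the free jaw down: a point on the flat top of its dark cast arm (20 mm wide in x), 30 mm from the bar's axis and 90 mm from the spindle's; z up. Pushed straight down here at up to 30 mm/s it slides with 4 to 10 N; pushed near the spindle it jams on the bar. Once the pad is on the module it yields no more: a push of 15 to 25 N here tilts the jaw the other way, and it binds.
- handle (a point): Centre of the clamp's upright black fluted handle: 29 mm diameter, 76 mm long (38 mm up and down from here), its axis that of the spindle, within 0.06 rad of vertical (the nut pivots a little in the jaw); z along it. Its lower end stands 15 to 30 mm above the jaw; the space round it is free. Smooth plastic, friction about 0.6: pinched with 20 N it slips in the fingers at 0.35 to 0.4 N m.
- spindle (a joint): Turn of handle and spindle, rad; grows clockwise seen from above, which screws the pad down 6 mm per turn (0 to 16 rad: too short to reach the module without sliding the jaw). Torque while turning: 0.1 N m free, about 0.1 + 0.004 x pad force (N) under load, so 0.38 N m at 70 N. With the jaw bound, the pad force grows by 8 to 12 N per rad. It does not turn back by itself.
- pad: Swivel pad at the spindle's lower end: black disc, 25 mm diameter. Origin at the centre of its underside. How far it hangs below the jaw varies. It must press on the module's top: 70 N is right, under 40 N is loose, over 100 N is over-tight, 130 N cracks the module. While the jaw is slid down its load must stay under 40 N.
- module: Power module: flat black block 58 x 61 x 13 mm with a copper base, lying loose on the heat sink under the pad. Origin at the centre of its underside; z up.
- heatsink: Finned aluminium heat sink, 76 x 100 x 25 mm, lying loose on the board, fins down. Origin at the centre of its underside; z up.
- multimeter: Bystander: yellow and red multimeter, 150 x 74 x 43 mm, on the mat beside the bar. Origin at the centre of its underside.
- screwdriver: Bystander: screwdriver 190 mm long, lying on the mat on the far side of the board from the bar. Origin under its middle.
- solder_reel: Bystander: upright grey solder reel, 52 mm diameter, 38 mm tall, on the mat at the board's +x edge. Origin at the centre of its underside.
- jaw (a joint): Height of the free jaw on the bar, m; grows upward. Its sleeve, 44 mm tall, has play on the bar: the jaw droops by 0.05 rad under its own weight, which holds it where it is left, and tilts up by as much when it binds. It must slide down 19 to 52 mm until the pad rests on the module.
There are look-alikes about, which are no part of the job. There is more than one size of the module; the job needs the smallest.

How it is judged (in metres and radians):
On the way, in this order (a step that is already met when the one before it is completed fails the run):
1. the free jaw is slid down until the pad rests on the module with a light load (2 to 40 N) (contact force between pad and module between 2 and 40 N), for 0.2 s.
2. the handle is screwed tighter while the pad already presses on the module with more than 25 N (velocity of joint spindle above 0.1 rad/s and contact force between pad and module above 25 N), for 0.1 s.
At the end, for the whole second after the job is handed in: The pad presses on the module with 40 to 100 N, held by the clamp alone with the handle at rest; the module and the heat sink have each moved less than 6 mm from where they lay and are at rest (contact force between pad and module between 40 and 100 N and distance of each of module, heatsink from where it was at the start of the episode below 0.006 m and linear speed of module below 0.01 m/s and velocity of joint spindle below 0.05 rad/s); the robot touches nothing.
It fails at once if the pad presses on the module with more than 130 N (contact force between pad and module above 130 N).
It fails at once if the multimeter is moved by more than 25 mm (distance of multimeter from where it was at the start of the episode above 0.025 m).
It fails at once if the screwdriver is moved by more than 25 mm (distance of screwdriver from where it was at the start of the episode above 0.025 m).
It fails at once if the solder reel is moved by more than 25 mm (distance of solder_reel from where it was at the start of the episode above 0.025 m).
It also fails if it takes over 72 s, if anything falls off the work surface, if the arm or the gripper's body presses on something with over 40 N, if the wrist force passes 120 N, or if a joint passes its speed limit or range.

## Working session

There is one attempt and no reset: what is moved stays moved. The work goes in short steps, Python scripts to look and compute and a shell command to move; the robot and the scene stay as the last step left them, time stands still between calls to the robot, and variables do not carry over. Pictures are saved under pics/ and viewed, about 8 in all and at most 12, crops included, and the job is handed in when it is done.

```bash
mkdir -p pics; ls; python3 - <<'E'
from cell import manip
import cv2,numpy as np
print(manip.read_state())
for n in("top","side"):
    c=manip.camera(n); cv2.imwrite(f"pics/{n}0.png",c["image"][:,:,::-1])
    np.savez(f"pics/{n}0.npz",**c)
    print(n,c["fx"],c["fy"],c["cx"],c["cy"],c["R"],c["t"])
E
```

```text
pics
{'clock': 0.0, 'joints': array([ 1.05339747e+00,  3.00452095e-01,  1.52158272e+00, -1.51864521e-05,
        1.32069421e+00, -6.65842563e-02]), 'qd': array([ 1.60254764e-03, -1.15067657e-03,  6.32887243e-05, -1.26446850e-03,
        2.82774836e-04, -1.70439620e-03]), 'effort': array([ 1.52254630e-03, -5.31798720e+01, -3.52737129e+01,  7.09382258e-02,
        2.43862916e-02, -9.44569138e-05]), 'eef_pos': array([239.48942573, 494.79891087, 180.49607827]), 'eef_rot': array([ 3.08795213,  1.56965986, -2.07524768]), 'wrist_force': array([ 0.21687798, -0.36177953, -0.55836475]), 'moment': array([ 0.03240225, -0.01355458,  0.01785814]), 'finger_gap': 93.77449386726042}
top 434.4579604178746 434.4579604178746 322.4703820771732 243.19390979991144 [[ 2.82840105e-03 -9.99749848e-01 -2.21864954e-02]
 [-9.92697831e-01 -1.31478475e-04 -1.20627524e-01]
 [ 1.20594432e-01  2.23656688e-02 -9.92449878e-01]] [ 35.78282048 610.3048358  869.2980634 ]
side 502.83972405127 502.83972405127 314.90881730394545 238.65639864886126 [[ 0.99681155 -0.07975682 -0.0023635 ]
 [-0.05959685 -0.72450024 -0.68669325]
 [ 0.05305611  0.68464462 -0.72694346]] [-590.46473797  155.53695865 1163.75777682]
```

View pics/top0.png

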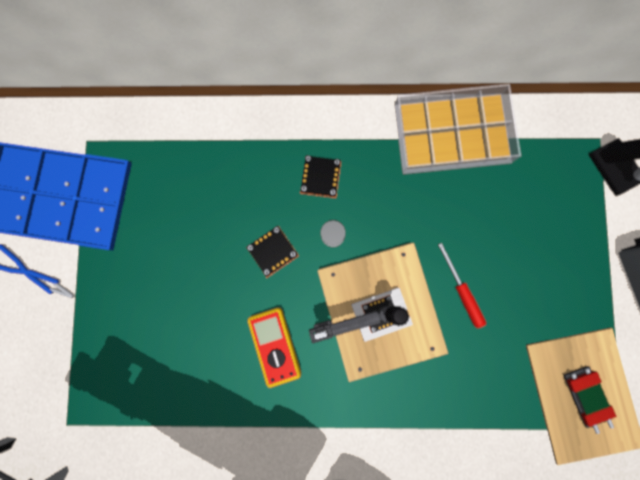

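View pics/side0.png

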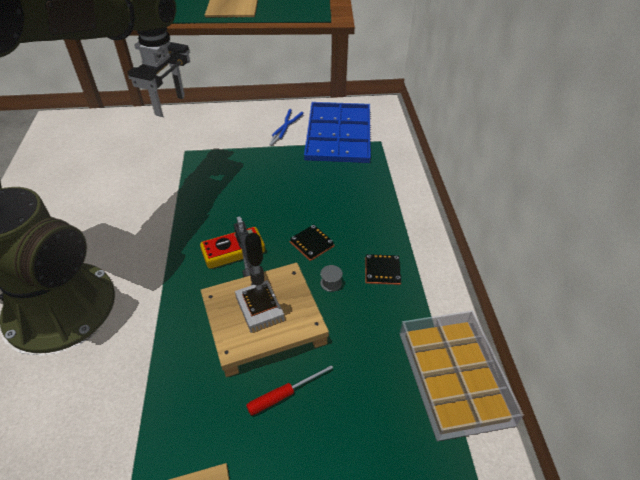

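The top view shows the clamp with its bar near (320,333), the arm running right, and the handle at (397,316). The multimeter is at (273,348), the reel at (333,234) and the screwdriver at (463,290). The side view shows the bar at (240,228) and the handle at (254,250).

```bash
cat > h.py <<'E'
import numpy as np,cv2
def cloud(c):
    v,u=np.mgrid[:480,:640]; z=c["range_z"].astype(float)
    P=np.stack([(u-c["cx"])/c["fx"]*z,(v-c["cy"])/c["fy"]*z,z],-1)
    W=(P-c["t"])@c["R"]; W[z==0]=np.nan
    return W
E
python3 - <<'E'
from h import *
np.set_printoptions(precision=1,suppress=True)
for n in("top","side"):
    c=dict(np.load(f"pics/{n}0.npz")); W=cloud(c)
    box=(slice(235,390),slice(300,455)) if n=="top" else (slice(200,380),slice(195,335))
    w=W[box].reshape(-1,3); w=w[~np.isnan(w).any(1)]
    print(n,np.histogram(w[:,2],bins=np.arange(-10,300,10)))
    for lo,hi in((42,54),(68,80),(80,95),(100,125),(125,145),(145,165),(165,185),(185,200),(200,220),(220,240),(240,300)):
        s=w[(w[:,2]>lo)&(w[:,2]<hi)]
        if len(s)>3:
            r=cv2.minAreaRect(s[:,:2].astype(np.float32))
            print(lo,hi,len(s),s.mean(0),np.median(s[:,2]),r)
c=dict(np.load("pics/top0.npz"));W=cloud(c)
for v,u in((334,318),(332,322),(329,335),(326,345),(323,355),(321,365),(319,375),(318,385),(316,397)): print(u,v,W[v,u])
im=[cv2.imread("pics/top0.png")[230:390,300:460],cv2.imread("pics/side0.png")[200:360,190:350]]
cv2.imwrite("pics/crop0.png",cv2.hconcat([cv2.resize(i,(400,400),interpolation=cv2.INTER_CUBIC) for i in im]))
E
```

```text
top (array([6386, 5153,   96,   52,  185, 9048,  312,   58,  743,  430,    1,
          3,    1,    0,    0,   19,   50,   21,  427,  476,    6,   49,
         16,   18,   14,   18,   19,   24,  202,   94]), array([-10,   0,  10,  20,  30,  40,  50,  60,  70,  80,  90, 100, 110,
       120, 130, 140, 150, 160, 170, 180, 190, 200, 210, 220, 230, 240,
       250, 260, 270, 280, 290]))
42 54 9340 [471.  -86.   47.2] 47.17008698054392 ((470.7564697265625, -83.58099365234375), (230.44252014160156, 205.76919555664062), 15.97154712677002)
68 80 791 [466.4 -79.   72.3] 72.20144455927957 ((465.4096984863281, -80.81490325927734), (76.10943603515625, 100.26783752441406), 19.304183959960938)
80 95 431 [471.2 -72.6  85.2] 85.21932324143873 ((466.7160339355469, -77.49131774902344), (56.091312408447266, 59.032928466796875), 19.74519920349121)
100 125 4 [477.4 -71.1 109.7] 109.69813205842374 ((477.3668518066406, -71.02985382080078), (1.3697378635406494, 10.355903625488281), 47.36962127685547)
145 165 80 [459.3 -11.6 153.4] 151.97933998837138 ((450.9747314453125, -11.039299011230469), (23.56227302551
[... 2469 characters left out ...]
0 72 [450.5 -21.3 210.5] 210.50277233941813 ((457.0773620605469, -24.828933715820312), (24.64988136291504, 148.48049926757812), 12.936238288879395)
220 240 100 [470.1 -94.  229.9] 229.8271552275305 ((469.37860107421875, -91.6441421508789), (15.559294700622559, 29.746543884277344), 89.656982421875)
240 300 345 [470.3 -92.1 267. ] 270.3778065123583 ((470.1426696777344, -86.996826171875), (28.710556030273438, 26.89124298095703), 20.56610679626465)
318 334 [438.8  39.7 210.2]
322 332 [441.7  33.3 205.9]
335 329 [444.8  11.6 180.6]
345 326 [450.   -5.5 181.4]
355 323 [455.  -22.7 179.7]
365 321 [458.5 -39.9 179.8]
375 319 [461.8 -57.3 177.2]
385 318 [465.6 -69.6 217.5]
397 316 [471.7 -79.9 281.1]
```

View pics/crop0.png

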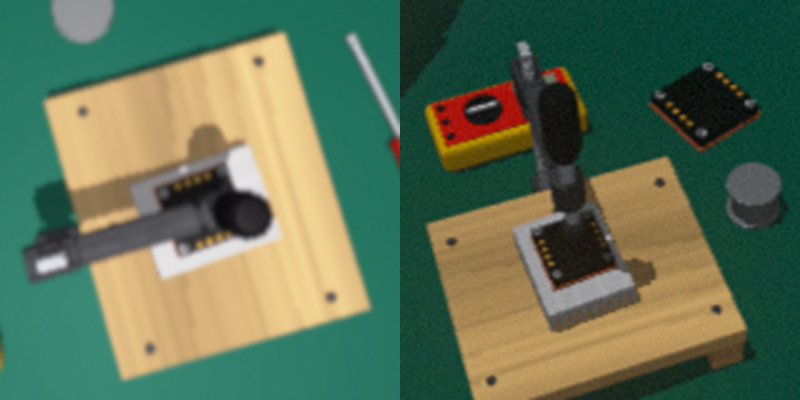

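```bash
cat >> h.py <<'E'
from scipy.spatial.transform import Rotation as Ro
np.set_printoptions(precision=3,suppress=True)
def st():
    from cell import manip
    s=manip.read_state(); R=Ro.from_euler("xyz",s["eef_rot"]).as_matrix()
    print("t",s["clock"],"pos",s["eef_pos"],"q",s["joints"],"\nx",R[:,0],"z",R[:,2],"zyaw deg",np.degrees(np.arctan2(R[1,2],R[0,2])),"F",s["wrist_force"],"M",s["moment"],"gap",s["finger_gap"])
    return s,R
E
python3 - <<'E'
from h import *
st()
c=dict(np.load("pics/top0.npz"));W=cloud(c); w=W[235:390,300:455].reshape(-1,3);w=w[~np.isnan(w).any(1)]
s=w[(w[:,2]>272)];print("handle top",cv2.minAreaRect(s[:,:2].astype(np.float32)),np.median(s[:,2]))
s=w[(w[:,2]>203)&(w[:,2]<216)&(w[:,1]>10)];print("bar",len(s),cv2.minAreaRect(s[:,:2].astype(np.float32)),s.mean(0))
s=w[(w[:,2]>174)&(w[:,2]<185)&(w[:,1]>-50)&(w[:,1]<12)]
m=s.mean(0);d=np.linalg.svd(s-m,full_matrices=False)[2][0];print("arm",m,d,np.degrees(np.arctan2(-d[0]/d[1],1)))
E
python3 -m jog '{"grip":[-1,-1,-1,-1,-1],"offset":[[0,0,0.04],[0,0,0.04],[0.015,-0.03,0.03],[0.02,-0.045,0.01],[0.02,-0.045,0]],"rot":[[0,0,0],[0,0,0],[0,0,0],[0,0,0],[0,0,0]]}' 20
```

```text
t 0.1 pos [239.517 494.824 180.572] q [ 1.053  0.3    1.522 -0.     1.321 -0.067] 
x [-0.    -0.001 -1.   ] z [ 0.436  0.9   -0.001] zyaw deg 64.16880360199258 F [0.477 0.363 0.139] M [-0.054 -0.02   0.031] gap 93.74283054881944
handle top ((471.3916015625, -83.85795593261719), (26.786836624145508, 26.866107940673828), 0.09412029385566711) 279.1319173992643
bar 57 ((436.92730712890625, 36.21587371826172), (7.820380687713623, 19.039886474609375), 17.32818603515625) [436.91   36.4   208.992]
arm [452.482 -18.524 180.058] [-0.3    0.953  0.053] 17.455696654823793
clock: 0.6
eef_pos: [292.8, 372.9, 301.2]
eef_rot: [3.113, 1.562, -2.044]
wrist_force: [0.6, 0.2, -0.1]
finger_gap: 57.3
```

```bash
python3 -m jog '{"grip":[-1,-1,-1,-1,-1],"offset":[[0.02,-0.045,0],[0.02,-0.045,0],[0.02,-0.045,0],[0.02,-0.045,0],[0.02,-0.045,0]],"rot":[[0,0,-0.14],[0,0,-0.14],[0,0,-0.14],[0,0,-0.14],[0,0,-0.14]]}' ; python3 -c "
from h import *
st()"
```

```text
clock: 1.1
eef_pos: [392.0, 142.6, 301.2]
eef_rot: [-3.135, 1.563, -2.73]
wrist_force: [0.0, 0.7, -0.3]
finger_gap: 17.4
t 1.1 pos [392.019 142.619 301.163] q [ 0.262 -0.068  1.655 -0.001  1.562 -0.143] 
x [-0.007 -0.003 -1.   ] z [ 0.919  0.394 -0.008] zyaw deg 23.20289600723048 F [ 0.042  0.713 -0.296] M [0.004 0.048 0.041] gap 17.431978300291053
```

```bash
python3 -m jog '{"grip":[-1,-1,-1,-1,-1],"offset":[[0.018,-0.045,0],[0.018,-0.045,0],[0.018,-0.045,-0.01],[0,0,-0.03],[0,0,-0.03]],"rot":[[0,0,-0.1],[0,0,0],[0,0,0],[0,0,0],[0,0,0]]}' ; python3 -c "
from h import *
st()"
```

```text
clock: 1.6
eef_pos: [448.1, -2.3, 231.6]
eef_rot: [-2.519, 1.567, -2.232]
wrist_force: [-0.2, 0.1, -0.5]
finger_gap: 0.3
t 1.6 pos [448.056  -2.271 231.63 ] q [-0.085  0.033  1.714 -0.003  1.397 -0.371] 
x [-0.002 -0.003 -1.   ] z [ 0.959  0.283 -0.003] zyaw deg 16.426272481867073 F [-0.204  0.13  -0.505] M [-0.052 -0.022 -0.023] gap 0.2913066049783814
```

```bash
python3 -m jog '{"grip":[-1,-1,-1,-1,-1],"offset":[[-0.002,0.010,0],[0,0,-0.015],[0,0,-0.015],[0,0,-0.006],[0,0,0]],"rot":[[0,0,0.015],[0,0,0],[0,0,0],[0,0,0],[0,0,0]]}' ; python3 -c "
from h import *
st()"
python3 - <<'E'
from h import *
from cell import manip
c=manip.camera("side"); cv2.imwrite("pics/side1.png",cv2.resize(c["image"][170:330,180:380,::-1],(800,640),interpolation=cv2.INTER_CUBIC)[:600])
E
```

```text
clock: 2.1
eef_pos: [445.1, 10.6, 195.8]
eef_rot: [-3.006, 1.565, -2.701]
wrist_force: [-0.2, 0.6, -0.0]
finger_gap: 0.4
t 2.1 pos [445.083  10.553 195.751] q [-0.057  0.055  1.775 -0.003  1.318 -0.361] 
x [-0.005 -0.003 -1.   ] z [ 0.954  0.301 -0.006] zyaw deg 17.50116443326228 F [-0.156  0.646 -0.039] M [-0.072  0.063 -0.009] gap 0.4450212679049838
```

View pics/side1.png

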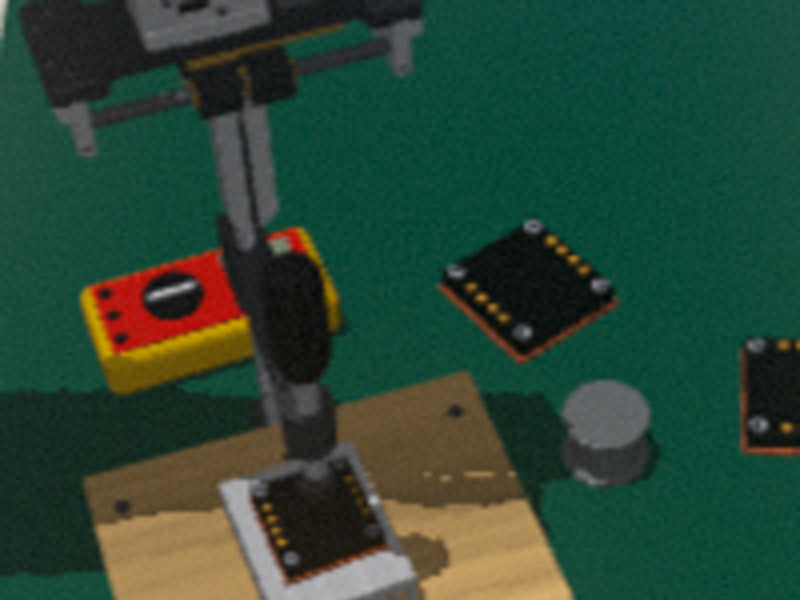

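The closed fingers stand at (245,210), above the arm next to the bar and clear of the handle at (295,315). Now I lower them to contact and push slowly.

```bash
python3 -m jog '{"grip":[-1,-1,-1,-1,-1],"offset":[[0.001,-0.003,-0.004],[0,0,-0.003],[0,0,-0.003],[0,0,-0.002],[0,0,-0.002]],"rot":[[0,0,0],[0,0,0],[0,0,0],[0,0,0],[0,0,0]]}' ; python3 -c "
from h import *
st()"
python3 -m jog '{"grip":[-1,-1,-1,-1,-1],"offset":[[0,0,-0.002],[0,0,-0.002],[0,0,-0.002],[0,0,-0.002],[0,0,-0.002]],"rot":[[0,0,0],[0,0,0],[0,0,0],[0,0,0],[0,0,0]]}' ; python3 -c "
from h import *
st()"
```

```text
clock: 2.65
eef_pos: [447.4, 7.5, 183.8]
eef_rot: [-2.231, 1.568, -1.925]
wrist_force: [-1.0, -0.3, -0.6]
finger_gap: 0.4
t 2.65 pos [447.377   7.549 183.798] q [-0.063  0.067  1.79  -0.003  1.285 -0.368] 
x [-0.001 -0.003 -1.   ] z [ 0.954  0.301 -0.002] zyaw deg 17.53659488715539 F [-0.967 -0.316 -0.631] M [-0.062 -0.007 -0.039] gap 0.4484211149635248
clock: 3.15
eef_pos: [447.3, 7.5, 172.9]
eef_rot: [-2.291, 1.568, -1.985]
wrist_force: [0.9, -1.0, -0.5]
finger_gap: 0.8
t 3.15 pos [447.343   7.533 172.892] q [-0.063  0.078  1.805 -0.003  1.26  -0.368] 
x [-0.001 -0.003 -1.   ] z [ 0.954  0.301 -0.002] zyaw deg 17.528127985768062 F [ 0.909 -1.014 -0.463] M [-0.038  0.037  0.005] gap 0.7849266662953006
```

```bash
python3 - <<'E'
from h import *
from cell import manip
c=manip.camera("side"); cv2.imwrite("pics/side2.png",cv2.resize(c["image"][200:310,210:330,::-1],(650,596),interpolation=cv2.INTER_CUBIC))
W=cloud(c)
W0=cloud(dict(np.load("pics/side0.npz")))
for w in(W0,W):
    b=w[200:310,195:335].reshape(-1,3); m=(b[:,1]<-60)&(b[:,2]>150); print("handle max z",np.nanpercentile(b[m][:,2],99))
    m=(b[:,1]<0)&(b[:,1]>-55)&(b[:,2]>130);print(np.nanpercentile(b[m][:,2],[50,80,95]))
E
```

```text
handle max z 283.2933120764086
[179.31  182.575 184.368]
handle max z 283.3721525713309
[306.936 318.049 337.482]
```

View pics/side2.png

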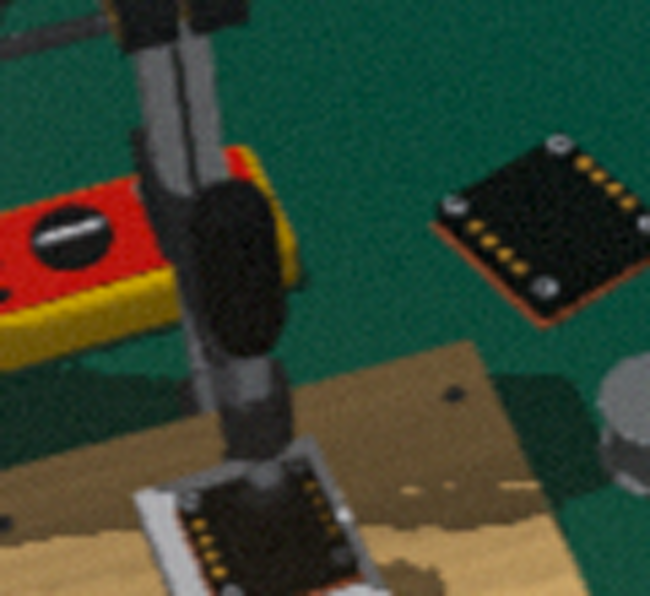

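The handle top is still at z≈283, so the jaw has not moved. The contact is hidden behind the handle, so I use the wrist camera.

```bash
python3 - <<'E'
from h import *
from cell import manip
st()
c=manip.camera("wrist"); cv2.imwrite("pics/w2.png",c["image"][:,:,::-1]); np.savez("pics/w2.npz",**c); print(c["fx"],c["cx"],c["cy"],c["T_tool_cam"])
E
```

```text
t 3.2 pos [447.187   7.54  172.556] q [-0.063  0.078  1.805 -0.003  1.26  -0.368] 
x [-0.002 -0.003 -1.   ] z [ 0.954  0.301 -0.002] zyaw deg 17.530024834002454 F [-0.106 -0.3   -0.683] M [-0.028  0.035 -0.024] gap 0.24977725567212591
371.64829954431775 322.86265099006846 236.08898262060902 [[   0.001   -0.257    0.966 -202.109]
 [   0.      -0.966   -0.257   75.098]
 [   1.       0.      -0.       0.004]
 [   0.       0.       0.       1.   ]]
```

View pics/w2.png

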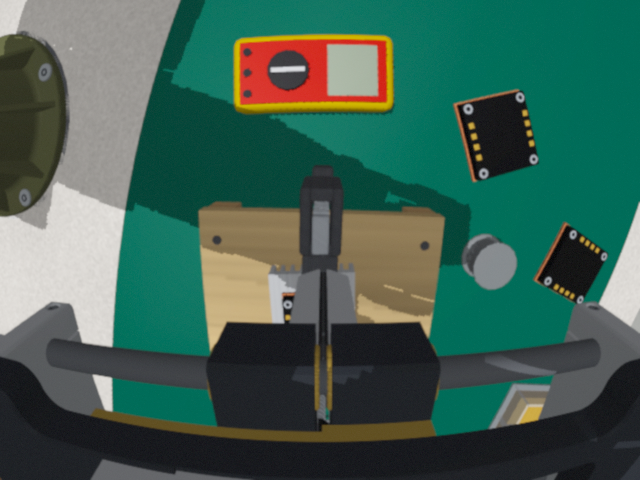

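```bash
python3 - <<'E'
from h import *
c=dict(np.load("pics/w2.npz"));f,cx,cy=c["fx"],c["cx"],c["cy"];T=c["T_tool_cam"]
s,R=st(); p=s["eef_pos"]
for u in (305,313,322,331,338):
  for v in range(175,300,8):
    x,y=(u-cx),(v-cy);r=np.hypot(x,y);th=r/f;z=float(c["range_z"][v,u])
    if z==0: print(u,v,"none");continue
    k=np.tan(th)/r*z if r>0 else 0
    X=T[:3,:3]@[x*k,y*k,z]+T[:3,3]; print(u,v,R@X+p, "tool",X)
W=cloud(dict(np.load("pics/top0.npz")))
for v in range(320,342,3): print([("%d/%d/%d"%tuple(W[v,u])) for u in range(310,350,4)])
E
```

```text
t 3.25 pos [447.21    7.54  172.772] q [-0.063  0.078  1.805 -0.003  1.26  -0.368] 
x [-0.002 -0.003 -1.   ] z [ 0.954  0.301 -0.002] zyaw deg 17.52733371888475 F [ 0.795 -0.86   0.264] M [-0.088 -0.005 -0.012] gap 0.478165364069677
305 175 [417.723  38.917  -0.256] tool [172.99   39.171 -18.25 ]
305 183 [422.337  53.456 172.173] tool [ 0.513 51.276 -9.888]
305 191 [423.717  51.036 184.282] tool [-11.591  48.527  -9.33 ]
305 199 [424.947  46.889 183.515] tool [-10.815  44.204  -9.405]
305 207 [426.194  42.646 182.565] tool [-9.855 39.784 -9.491]
305 215 [427.442  38.629 183.02 ] tool [-10.3    35.577  -9.512]
305 223 [428.736  34.069 181.25 ] tool [-8.52  30.842 -9.647]
305 231 [430.004  29.978 181.764] tool [-9.026 26.558 -9.672]
305 239 [431.282  25.812 182.099] tool [-9.351 22.2   -9.709]
305 247 [432.595  21.401 181.745] tool [-8.987 17.6   -9.784]
305 255 [433.969  16.626 180.494] tool [-7.725 12.635 -9.909]
305 263 [435.336  11.987 179.98 ] tool [ -7.2     7.801 -10.001]
305 271 [436.635   7.826 181.003] tool [ -8.214   3.44  -10.018]
305 279 [436.051  14.683 209.998] tool [-37
[... 3917 characters left out ...]
8 263 [471.948 -25.274  45.953] tool [126.869 -38.469  14.014]
338 271 [471.188 -25.44   67.644] tool [105.179 -38.445  13.187]
338 279 [451.152  19.144 209.186] tool [-36.452   9.8     7.166]
338 287 [450.844  18.985 218.915] tool [-46.18    9.721   6.8  ]
338 295 [450.435  19.155 228.468] tool [-55.733   9.985   6.438]
['450/63/1', '450/55/0', '450/46/1', '449/38/-3', '450/29/1', '450/21/-4', '452/12/48', '452/4/43', '452/-3/46', '458/-8/152']
['443/63/0', '443/55/1', '444/46/7', '445/37/29', '445/29/29', '445/20/28', '453/13/155', '455/6/182', '455/0/182', '454/-7/179']Traceback (most recent call last):
  File "<stdin>", line 11, in <module>
ValueError: cannot convert float NaN to integer
```

```bash
python3 -m jog '{"grip":[-1,-1,-1,-1,-1],"offset":[[-0.001,0,-0.001],[0,0,-0.001],[0,0,-0.001],[0,0,-0.001],[0,0,-0.001]],"rot":[[0,0,0],[0,0,0],[0,0,0],[0,0,0],[0,0,0]]}' ; python3 - <<'E'
from h import *
from cell import manip
s,R=st();print(s["effort"])
W=cloud(manip.camera("side"))
b=W[200:310,195:335].reshape(-1,3); m=(b[:,1]<-60)&(b[:,2]>150); print("handle max z",np.nanpercentile(b[m][:,2],99))
E
```

```text
clock: 3.75
eef_pos: [446.3, 7.5, 167.7]
eef_rot: [-2.257, 1.568, -1.951]
wrist_force: [-0.3, 0.2, 0.6]
finger_gap: 0.4
t 3.75 pos [446.26    7.544 167.661] q [-0.063  0.08   1.815 -0.003  1.247 -0.368] 
x [-0.001 -0.003 -1.   ] z [ 0.954  0.301 -0.002] zyaw deg 17.53214720309359 F [-0.319  0.197  0.572] M [-0.066  0.046  0.004] gap 0.3934194244524476
[  0.001 -39.204 -34.318   0.053   0.099  -0.   ]
handle max z 282.986520937948
```

```bash
python3 - <<'E'
from h import *
from cell import manip
s,R=st()
c=manip.camera("side");W=cloud(c)
b=(W-s["eef_pos"])@R
m=(abs(b[...,1])<16)&(abs(b[...,2])<16)&(b[...,0]<10)&(b[...,0]>-70)
vs,us=np.nonzero(m)
for v in sorted(set(vs)):
    k=us[vs==v]; print(v,k.min(),k.max(),np.round(b[v,k].min(0)),np.round(b[v,k].max(0)))
cv2.imwrite("pics/s3.png",cv2.resize(c["image"][190:270,210:310,::-1],(750,600),interpolation=cv2.INTER_CUBIC))
E
```

```text
t 3.8 pos [446.158   7.532 167.462] q [-0.063  0.08   1.815 -0.003  1.247 -0.368] 
x [-0.001 -0.003 -1.   ] z [ 0.954  0.301 -0.002] zyaw deg 17.52872164348985 F [ 1.012 -0.01  -0.008] M [-0.089  0.039  0.003] gap 0.6386820782833488
220 235 235 [-66.   7. -14.] [-66.   7. -14.]
221 246 247 [-69.  -7.   5.] [-69.  -7.   7.]
222 236 249 [-69. -10. -15.] [-66.  -3.  10.]
223 236 249 [-69.  -9. -14.] [-61.   3.  10.]
224 236 249 [-69. -11. -14.] [-57.   4.  10.]
225 236 249 [-67. -10. -14.] [-53.   5.  10.]
226 236 249 [-63. -11. -14.] [-47.  10.   9.]
227 237 249 [-60. -10. -14.] [-51.  -3.   9.]
228 237 249 [-58. -11. -14.] [-49.   1.   9.]
229 237 249 [-57. -11. -14.] [-45.   0.   9.]
230 237 250 [-53. -11. -14.] [-41.   3.  10.]
231 237 250 [-49. -11. -14.] [-33.   8.  10.]
232 238 250 [-47. -11. -14.] [-37.  -3.   9.]
233 238 248 [-45. -11. -14.] [-34.  -3.   5.]
234 237 246 [-41. -10. -14.] [-17.  15.   1.]
235 237 246 [-38. -11. -14.] [-15.  15.   1.]
236 238 245 [-33.  -9. -13.] [-14.  12.  -1.]
237 238 244 [-29.  -9. -13.] [-10.  12.  -4.]
238 238 244 [-17.  -1. -13.] [-5. 15. -3.]
239 239 244 [-18.  -2. -13.] [-10.   6.  -3.]
240 239 244 [-17.  -7. -12.] [-4.  9. -5.]
241 239 244 [-15.  -8. -13.] [ 4. 14. -5.]
242 239 244 [-17. -13. -13.] [ 9. 15. -6.]
243 240 244 [-16. -14. -12.] [ 9. 13. -7.]
244 241 243 [-16. -16. -13.] [-12. -11. -10.]
```

View pics/s3.png

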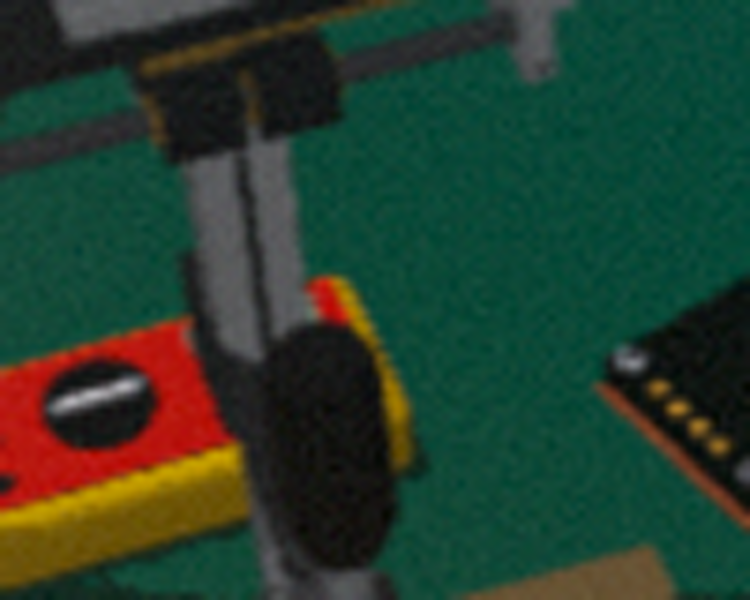

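```bash
python3 - <<'E'
from h import *
W=cloud(dict(np.load("pics/side0.npz")))
b=W[60:130,120:200].reshape(-1,3); b=b[(b[:,2]>120)&(b[:,2]<400)]
for lo in range(120,300,12):
    s=b[(b[:,2]>=lo)&(b[:,2]<lo+12)]
    if len(s): print(lo,len(s),s.min(0),s.max(0))
E
```

```text
204 29 [202.767 441.548 204.738] [269.517 547.16  215.546]
216 71 [203.207 436.416 216.01 ] [270.906 546.58  227.903]
228 67 [203.081 434.426 228.255] [271.325 546.832 239.863]
240 65 [204.402 434.409 240.085] [270.825 547.196 251.938]
252 66 [204.213 437.211 252.077] [270.94  545.028 263.993]
264 73 [203.083 437.828 264.05 ] [271.387 546.605 275.977]
276 70 [203.582 435.236 276.063] [271.316 546.02  287.984]
288 23 [211.224 441.636 288.078] [274.819 549.039 298.788]
```

```bash
python3 -m jog '{"grip":[-1,-1,-1,-1,-1],"offset":[[0,0,-0.001],[0,0,-0.001],[0,0,-0.001],[0,0,-0.001],[0,0,-0.001]],"rot":[[0,0,0],[0,0,0],[0,0,0],[0,0,0],[0,0,0]]}' ;python3 -m jog '{"grip":[-1,-1,-1,-1,-1],"offset":[[0,0,-0.001],[0,0,-0.001],[0,0,-0.001],[0,0,-0.001],[0,0,-0.001]],"rot":[[0,0,0],[0,0,0],[0,0,0],[0,0,0],[0,0,0]]}' ; python3 - <<'E'
from h import *
from cell import manip
s,R=st();print(s["effort"])
W=cloud(manip.camera("side"))
b=W[200:310,195:335].reshape(-1,3); m=(b[:,1]<-60)&(b[:,2]>150); print("handle max z",np.nanpercentile(b[m][:,2],99))
E
```

```text
clock: 4.35
eef_pos: [446.3, 7.5, 162.3]
eef_rot: [-2.265, 1.568, -1.959]
wrist_force: [0.7, 0.4, -0.4]
finger_gap: 0.7
clock: 4.85
eef_pos: [446.4, 7.5, 157.5]
eef_rot: [-2.091, 1.568, -1.785]
wrist_force: [-3.2, -0.6, 6.2]
finger_gap: 0.4
t 4.85 pos [446.413   7.521 157.455] q [-0.063  0.091  1.828 -0.003  1.223 -0.368] 
x [-0.001 -0.003 -1.   ] z [ 0.954  0.301 -0.001] zyaw deg 17.53157126086565 F [-3.164 -0.565  6.246] M [ 0.062  0.716 -0.005] gap 0.3718434127019696
[ -0.046 -36.378 -32.538   0.076  -0.819   0.019]
handle max z 281.8546558718281
```

Contact came at TCP z≈158, so the reported TCP lies about 24 mm beyond the real fingertips. The side-camera depth of the open fingers gives the same figure. I keep sliding the jaw down and watch the force.

```bash
python3 -m jog '{"grip":[-1,-1,-1,-1,-1],"offset":[[0,0,-0.002],[0,0,-0.002],[0,0,-0.002],[0,0,-0.002],[0,0,-0.002]],"rot":[[0,0,0],[0,0,0],[0,0,0],[0,0,0],[0,0,0]]}' ;python3 -m jog '{"grip":[-1,-1,-1,-1,-1],"offset":[[0,0,-0.0015],[0,0,-0.0015],[0,0,-0.0015],[0,0,-0.0015],[0,0,-0.0015]],"rot":[[0,0,0],[0,0,0],[0,0,0],[0,0,0],[0,0,0]]}' ; python3 - <<'E'
from h import *
from cell import manip
s,R=st()
W=cloud(manip.camera("side"))
b=W[200:310,195:335].reshape(-1,3); m=(b[:,1]<-60)&(b[:,2]>150); print("handle max z",np.nanpercentile(b[m][:,2],99))
E
```

```text
clock: 5.4
eef_pos: [446.5, 7.5, 149.8]
eef_rot: [-1.562, 1.568, -1.255]
wrist_force: [-4.1, 0.4, 9.3]
finger_gap: 0.7
clock: 5.9
eef_pos: [446.5, 7.5, 144.4]
eef_rot: [-1.251, 1.567, -0.944]
wrist_force: [-3.4, -0.1, 7.8]
finger_gap: -0.0
t 5.9 pos [446.476   7.515 144.394] q [-0.063  0.103  1.847 -0.003  1.189 -0.368] 
x [ 0.002 -0.003 -1.   ] z [0.953 0.302 0.001] zyaw deg 17.55574867601379 F [-3.352 -0.091  7.786] M [0.009 0.788 0.068] gap -0.012707694846365978
handle max z 269.3819325509084
```

```bash
python3 -m jog '{"grip":[-1,-1,-1,-1,-1],"offset":[[0,0,-0.001],[0,0,-0.001],[0,0,-0.001],[0,0,-0.001],[0,0,-0.001]],"rot":[[0,0,0],[0,0,0],[0,0,0],[0,0,0],[0,0,0]]}' ;python3 -m jog '{"grip":[-1,-1,-1,-1,-1],"offset":[[0,0,-0.001],[0,0,-0.001],[0,0,-0.001],[0,0,-0.001],[0,0,-0.001]],"rot":[[0,0,0],[0,0,0],[0,0,0],[0,0,0],[0,0,0]]}' ; python3 - <<'E'
from h import *
from cell import manip
s,R=st()
W=cloud(manip.camera("side"))
b=W[200:320,195:335].reshape(-1,3); m=(b[:,1]<-60)&(b[:,2]>150); print("handle max z",np.nanpercentile(b[m][:,2],99))
E
```

```text
clock: 6.45
eef_pos: [446.5, 7.5, 140.6]
eef_rot: [-1.115, 1.566, -0.808]
wrist_force: [-3.6, 0.2, 6.6]
finger_gap: 0.4
clock: 6.95
eef_pos: [446.5, 7.6, 136.8]
eef_rot: [-1.006, 1.566, -0.7]
wrist_force: [-0.9, 0.3, 1.8]
finger_gap: 0.2
t 6.95 pos [446.463   7.556 136.849] q [-0.063  0.111  1.857 -0.003  1.169 -0.368] 
x [ 0.004 -0.003 -1.   ] z [0.953 0.302 0.003] zyaw deg 17.565587651127 F [-0.889  0.301  1.79 ] M [0.071 0.316 0.01 ] gap 0.2379742766418376
handle max z 262.45972525943034
```

```bash
python3 -m jog '{"grip":[-1,-1,-1,-1,-1],"offset":[[0,0,-0.001],[0,0,-0.001],[0,0,-0.001],[0,0,-0.001],[0,0,-0.001]],"rot":[[0,0,0],[0,0,0],[0,0,0],[0,0,0],[0,0,0]]}' ;python3 -m jog '{"grip":[-1,-1,-1,-1,-1],"offset":[[0,0,-0.001],[0,0,-0.001],[0,0,-0.001],[0,0,-0.001],[0,0,-0.001]],"rot":[[0,0,0],[0,0,0],[0,0,0],[0,0,0],[0,0,0]]}' ; python3 - <<'E'
from h import *
from cell import manip
s,R=st()
W=cloud(manip.camera("side"))
b=W[200:320,195:335].reshape(-1,3); m=(b[:,1]<-60)&(b[:,2]>150); print("handle max z",np.nanpercentile(b[m][:,2],99))
E
```

```text
clock: 7.5
eef_pos: [446.6, 7.7, 132.5]
eef_rot: [-0.913, 1.565, -0.607]
wrist_force: [-9.4, 1.1, 19.0]
finger_gap: 0.5
clock: 8.0
eef_pos: [446.7, 7.7, 132.5]
eef_rot: [-0.804, 1.563, -0.497]
wrist_force: [-8.6, 0.9, 15.6]
finger_gap: 0.7
t 8.0 pos [446.668   7.723 132.529] q [-0.063  0.115  1.864 -0.003  1.156 -0.368] 
x [ 0.007 -0.004 -1.   ] z [0.953 0.302 0.005] zyaw deg 17.589814196264552 F [-8.587  0.857 15.609] M [ 0.071  1.591 -0.076] gap 0.748111722261484
handle max z 261.5709232287607
```

```bash
python3 -m jog '{"grip":[-1,-1,-1,-1,-1],"offset":[[0,0,-0.001],[0,0,-0.0012],[0,0,-0.0012],[0,0,-0.0014],[0,0,-0.0014]],"rot":[[0,-0.007,0],[0,0,0],[0,0,0],[0,0,0],[0,0,0]]}' ;python3 - <<'E'
from h import *
from cell import manip
s,R=st()
c=manip.camera("side")
W=cloud(c)
b=W[200:320,195:335].reshape(-1,3); m=(b[:,1]<-60)&(b[:,2]>150); print("handle max z",np.nanpercentile(b[m][:,2],99))
cv2.imwrite("pics/s4.png",cv2.resize(c["image"][200:320,210:330,::-1],(600,600),interpolation=cv2.INTER_CUBIC))
E
```

```text
clock: 8.55
eef_pos: [447.0, 7.7, 132.3]
eef_rot: [-0.541, 1.553, -0.234]
wrist_force: [-11.2, 1.2, 23.2]
finger_gap: 0.5
t 8.55 pos [446.975   7.706 132.343] q [-0.063  0.109  1.871 -0.003  1.144 -0.369] 
x [ 0.017 -0.004 -1.   ] z [0.953 0.302 0.015] zyaw deg 17.606152552340564 F [-11.186   1.155  23.191] M [0.116 2.219 0.018] gap 0.5311496534975075
handle max z 261.4697864682448
```

View pics/s4.png

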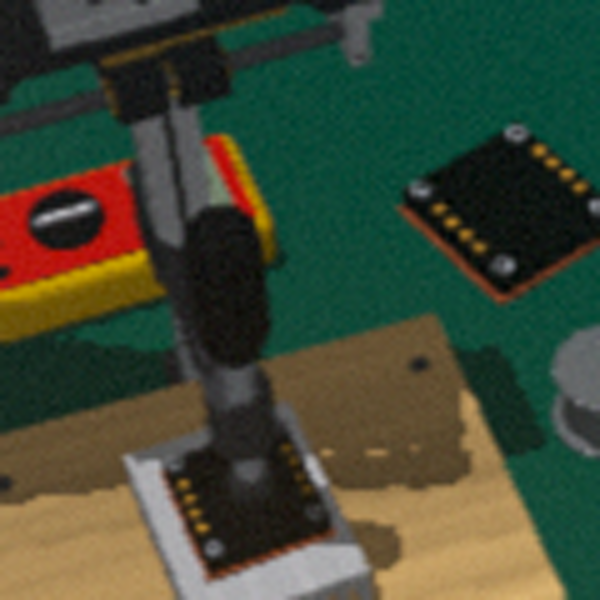

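The pad now rests on the module at crop (250,480). The handle has stopped at z≈261.5 and the push is 23 N. The press point sank about 4 mm further while the handle barely moved, so the jaw has tilted and bound. I lift off.

```bash
python3 -m jog '{"grip":[-1,-1,-1,0,1],"offset":[[0,0,0.005],[0,0,0.02],[0,0,0.04],[0,0,0.04],[0,0,0.04]],"rot":[[0,0.017,0],[0,0,0],[0,0,0.14],[0,0,0.14],[0,0,0.14]]}' ;python3 -m jog '{"grip":[1,1,1,1,1],"offset":[[0,0.03,0.01],[0,0.04,0],[0,0.04,0],[0,0.04,0],[0,0.0,0]],"rot":[[0,0,0.14],[0,0,0.14],[0,0,0.14],[0,0,0.14],[0,0,0.14]]}';python3 - <<'E'
from h import *
from cell import manip
s,R=st()
c=manip.camera("top");np.savez("pics/top5.npz",**c)
c2=manip.camera("side");np.savez("pics/side5.npz",**c2)
cv2.imwrite("pics/s5.png",cv2.hconcat([cv2.resize(c["image"][240:380,300:440,::-1],(400,400)),cv2.resize(c2["image"][210:330,210:330,::-1],(400,400))]))
for n in("top0","top5"):
    W=cloud(dict(np.load(f"pics/{n}.npz"))); w=W[235:390,300:455].reshape(-1,3);w=w[~np.isnan(w).any(1)]
    h=w[(w[:,2]>120)&(w[:,1]<-60)&(w[:,2]<300)]; zt=np.percentile(h[:,2],95); s=h[h[:,2]>zt-8]
    print("handle top",cv2.minAreaRect(s[:,:2].astype(np.float32)),np.median(s[:,2]))
    s=w[(w[:,2]>145)&(w[:,2]<188)&(w[:,1]>-45)&(w[:,1]<10)]
    if len(s)>9:m=s.mean(0);s=s[abs(s[:,2]-np.median(s[:,2]))<6];m=s.mean(0);d=np.linalg.svd(s-m,full_matrices=False)[2][0];print("arm",m,d)
    for lo,hi in((68,80),(80,95)):
        s=w[(w[:,2]>lo)&(w[:,2]<hi)];print(lo,cv2.minAreaRect(s[:,:2].astype(np.float32)))
E
```

```text
clock: 9.1
eef_pos: [444.0, 7.7, 277.3]
eef_rot: [3.083, 1.56, -2.461]
wrist_force: [0.2, 0.2, -0.1]
finger_gap: 13.0
clock: 9.6
eef_pos: [445.1, 162.3, 293.3]
eef_rot: [-2.074, 1.562, -0.609]
wrist_force: [0.5, -0.7, 0.3]
finger_gap: 53.2
t 9.6 pos [445.12  162.261 293.346] q [ 0.277  0.059  1.546 -0.007  1.531 -1.188] 
x [ 0.008 -0.005 -1.   ] z [ 0.106  0.994 -0.004] zyaw deg 83.93949711072479 F [ 0.467 -0.656  0.344] M [ 0.    -0.021  0.019] gap 53.23329753620392
handle top ((471.4879150390625, -83.83626556396484), (26.769794464111328, 26.690248489379883), 89.21027374267578) 279.17500001324896
arm [451.926 -16.714 180.171] [-0.309  0.95   0.052]
68 ((465.4096984863281, -80.81490325927734), (76.10943603515625, 100.26783752441406), 19.304183959960938)
80 ((466.7160339355469, -77.49131774902344), (56.091312408447266, 59.032928466796875), 19.74519920349121)
handle top ((472.05010986328125, -84.54701232910156), (26.44246482849121, 27.535655975341797), 88.08106231689453) 257.9434540354398
arm [452.005 -17.01  155.639] [-0.319  0.948  0.   ]
68 ((465.3893737792969, -80.75670623779297), (76.0892105102539, 100.31047821044922), 19.29356575012207)
80 ((466.7662048339844, -77.51177978515625), (55.95818328857422, 58.66429901123047), 20.000328063964844)
```

View pics/s5.png

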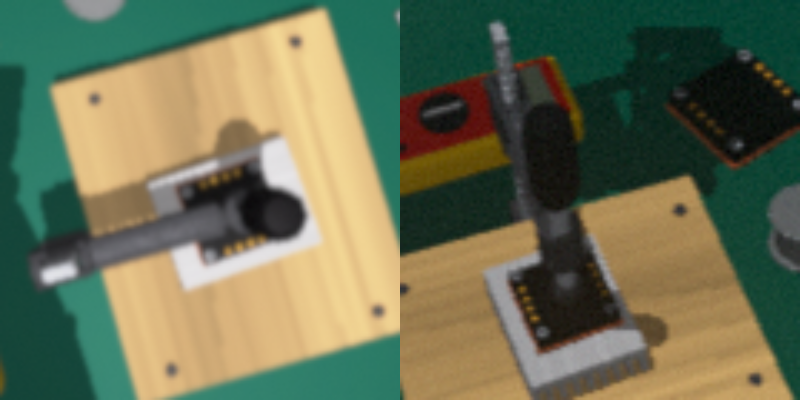

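The arm was drooping at slope 0.052 and now reads 0.000. The height held after release, and the module and heat sink have not moved. I fit the handle axis next.

```bash
cat > fit.py <<'E'
from h import *
from scipy.optimize import least_squares
def fit(files,zlo,zhi,zc):
  for fs in [[f] for f in files]+[files]:
    P=[]
    for f in fs:
        w=cloud(dict(np.load(f"pics/{f}.npz"))).reshape(-1,3); w=w[~np.isnan(w).any(1)]
        P.append(w[(np.hypot(w[:,0]-472,w[:,1]+82)<24)&(w[:,2]>zlo)&(w[:,2]<zhi)])
    P=np.vstack(P)
    def r(p):
        d=P[:,2]-zc; return np.hypot(P[:,0]-p[0]-p[2]*d,P[:,1]-p[1]-p[3]*d)-14.2
    o=least_squares(r,[472,-83,0,0],loss="soft_l1",bounds=([0,-200,-.08,-.08],[900,200,.08,.08])); print(fs,len(P),o.x,np.std(o.fun))
E
python3 -c "
from fit import *
fit(['top5','side5'],190,252,220); fit(['top0','side0'],212,272,242)"
python3 -m jog '{"grip":[1,1,1,1,1],"offset":[[0.005,-0.045,0],[0.005,-0.045,0],[0.005,-0.045,0],[0.005,-0.045,0],[0,-0.045,0]],"rot":[[0,0,0.14],[0,0,0.14],[0,0,0.14],[0,0,0.14],[0,0,0.14]]}'; python3 -c "
from h import *
st()"
```

```text
['top5'] 110 [471.319 -84.111   0.007  -0.035] 0.4690782346817905
['side5'] 304 [469.614 -84.336   0.007  -0.034] 1.0065838688370454
['top5', 'side5'] 414 [470.085 -84.222   0.013  -0.033] 1.0101731023327678
['top0'] 107 [471.004 -83.478   0.012  -0.032] 0.4682032584303885
['side0'] 307 [469.317 -83.514   0.01   -0.032] 0.9857662621104618
['top0', 'side0'] 414 [469.796 -83.457   0.017  -0.032] 0.9848400764751944
clock: 10.2
eef_pos: [463.6, -52.5, 292.8]
eef_rot: [-2.161, 1.562, -0.064]
wrist_force: [0.3, -0.0, -0.1]
finger_gap: 93.8
t 10.2 pos [463.569 -52.46  292.755] q [-0.192  0.039  1.568  0.001  1.525 -2.289] 
x [ 0.009 -0.001 -1.   ] z [-0.502  0.865 -0.005] zyaw deg 120.16594355209709 F [ 0.289 -0.039 -0.116] M [0.082 0.016 0.048] gap 93.81812966992118
```

```bash
python3 -m jog '{"grip":[1,1,1,1,1],"offset":[[0.007,-0.031,0],[0,0,0],[0,0,-0.02],[0,0,-0.02],[0,0,0]],"rot":[[0.033,0.019,0],[0,0,0],[0,0,0],[0,0,0],[0,0,0]]}'; python3 - <<'E'
from h import *
from cell import manip
s,R=st()
c=manip.camera("wrist");np.savez("pics/w6.npz",**c);cv2.imwrite("pics/w6.png",c["image"][:,:,::-1])
E
```

```text
clock: 10.7
eef_pos: [468.8, -92.9, 251.5]
eef_rot: [-0.21, 1.537, 1.856]
wrist_force: [0.8, 0.1, 1.0]
finger_gap: 94.2
t 10.7 pos [468.784 -92.942 251.505] q [-0.29   0.1    1.597  0.028  1.463 -2.359] 
x [-0.009  0.032 -0.999] z [-0.475  0.879  0.033] zyaw deg 118.38845978655998 F [0.797 0.054 1.042] M [0.107 0.045 0.018] gap 94.22389071404483
```

View pics/w6.png

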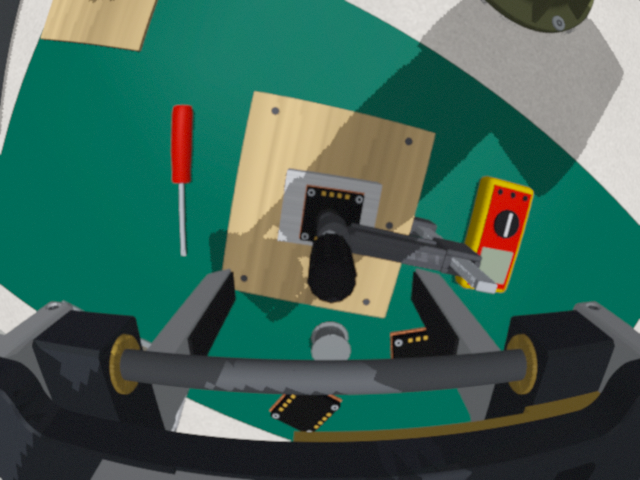

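The handle at (332,265) stands between the open fingers, whose tips are at (232,275) and (415,275), slightly right of centre. I fit the handle axis from this view as well.

```bash
cat >> h.py <<'E'
def wcloud(c,p,R):
    f,cx,cy=c["fx"],c["cx"],c["cy"];T=c["T_tool_cam"];v,u=np.mgrid[:480,:640]
    x,y=u-cx,v-cy;r=np.hypot(x,y)+1e-9;z=c["range_z"].astype(float);k=np.tan(np.minimum(r/f,1.4))/r*z
    X=np.stack([x*k,y*k,z],-1)@T[:3,:3].T+T[:3,3]; X[z==0]=np.nan
    return X, X@R.T+p
E
python3 - <<'E'
from h import *
from scipy.optimize import least_squares
s,R=st();p=s["eef_pos"]
X,W=wcloud(dict(np.load("pics/w6.npz")),p,R)
P=W[200:330,290:380].reshape(-1,3);P=P[(P[:,2]>195)&(P[:,2]<250)&(np.hypot(P[:,0]-470,P[:,1]+84)<25)]
zc=222
def r(q):
    d=P[:,2]-zc; return np.hypot(P[:,0]-q[0]-q[2]*d,P[:,1]-q[1]-q[3]*d)-14.2
o=least_squares(r,[470,-84,0,0],loss="soft_l1",bounds=([0,-200,-.08,-.08],[900,200,.08,.08]));print(len(P),o.x,np.std(o.fun))
t=W[200:310,290:380].reshape(-1,3);t=t[(np.hypot(t[:,0]-470,t[:,1]+84)<25)];print("top z",np.nanpercentile(t[:,2],[95,99]))
c=X.reshape(-1,3);m=(abs(c[:,1])<12)&(abs(c[:,2])<65)&(abs(c[:,2])>35)&(c[:,0]<20)&(c[:,0]>-60)
for sg in(1,-1):
    q=c[m&(c[:,2]*sg>0)];print("finger",sg,len(q),np.percentile(q,[0.5,50,99.5],axis=0))
a=np.array([o.x[2],o.x[3],1]);g=np.array([o.x[0],o.x[1],zc])
for z in(182,): print("TCP target",g+a*(z-zc),"delta",g+a*(z-zc)-p)
E
```

```text
t 10.75 pos [469.24  -92.956 252.96 ] q [-0.29   0.099  1.595  0.028  1.464 -2.36 ] 
x [-0.008  0.032 -0.999] z [-0.476  0.879  0.032] zyaw deg 118.4297110474876 F [-0.799 -0.568  0.106] M [ 0.081  0.013 -0.055] gap 93.94969404864312
1011 [471.36  -84.319   0.01   -0.029] 0.5145378099255435
top z [259.95  260.544]
finger 1 1336 [[-59.779  -7.849  46.813]
 [-44.352   7.941  47.917]
 [-23.165  10.107  58.899]]
finger -1 1361 [[-59.84   -7.846 -58.372]
 [-44.318   7.943 -47.141]
 [-22.892  10.183 -46.151]]
TCP target [470.949 -83.148 182.   ] delta [  1.709   9.808 -70.96 ]
```

```bash
python3 -m jog '{"grip":[1,1,1,1,1],"offset":[[0.002,0.009,0],[0,0,-0.01],[0,0.001,-0.02],[0,0.001,-0.02],[0,0,0]],"rot":[[0,0,0],[0,0,0],[0,0,0],[0,0,0],[0,0,0]]}'; python3 -c "
from h import *
st()"
```

```text
clock: 11.25
eef_pos: [472.5, -80.1, 204.2]
eef_rot: [-0.432, 1.541, 1.632]
wrist_force: [-0.4, 0.6, 0.0]
finger_gap: 94.1
t 11.25 pos [472.46  -80.111 204.24 ] q [-0.262  0.127  1.676  0.029  1.348 -2.332] 
x [-0.002  0.03  -1.   ] z [-0.473  0.881  0.027] zyaw deg 118.23903265829397 F [-0.376  0.556  0.021] M [0.055 0.018 0.007] gap 94.10944352756925
```

```bash
python3 -m jog '{"grip":[1,1,1,1,1],"offset":[[-0.001,-0.003,-0.01],[0,0,-0.01],[0,0,-0.001],[0,0,0],[0,0,0]],"rot":[[0,0.006,0],[0,0,0],[0,0,0],[0,0,0],[0,0,0]]}'; python3 -c "
from h import *
st()"
```

```text
clock: 11.75
eef_pos: [472.4, -83.4, 183.9]
eef_rot: [-0.308, 1.541, 1.755]
wrist_force: [0.6, -0.3, -0.2]
finger_gap: 93.9
t 11.75 pos [472.367 -83.409 183.921] q [-0.268  0.147  1.701  0.028  1.306 -2.338] 
x [-0.005  0.029 -1.   ] z [-0.473  0.881  0.028] zyaw deg 118.21236048695344 F [ 0.578 -0.338 -0.248] M [ 0.062  0.038 -0.003] gap 93.91181894198547
```

```bash
python3 -m jog '{"grip":[-1,-1,-1,-1,-1],"offset":[[-0.001,0,0],[0,0,0],[0,0,0],[0,0,0],[0,0,0]],"rot":[[0,0,0],[0,0,0],[0,0,0],[0,0,0],[0,0,0]]}' 20; python3 -m jog '{"grip":[-1,-1,-1,-1,-1],"offset":[[0,0,0],[0,0,0],[0,0,0],[0,0,0],[0,0,0]],"rot":[[0,0,0],[0,0,0],[0,0,0],[0,0,0],[0,0,0]]}' 20;python3 -c "
from h import *
st()"
```

```text
clock: 12.25
eef_pos: [471.7, -83.5, 185.0]
eef_rot: [-0.368, 1.542, 1.695]
wrist_force: [0.0, -0.2, -0.9]
finger_gap: 57.4
clock: 12.75
eef_pos: [471.5, -83.1, 185.0]
eef_rot: [-0.351, 1.541, 1.712]
wrist_force: [-0.1, 1.3, 0.8]
finger_gap: 28.8
t 12.75 pos [471.511 -83.09  185.05 ] q [-0.268  0.144  1.703  0.028  1.307 -2.339] 
x [-0.004  0.03  -1.   ] z [-0.473  0.881  0.028] zyaw deg 118.21176444307501 F [-0.076  1.348  0.839] M [0.365 0.239 0.013] gap 28.797451395909427
```

```bash
python3 -m jog '{"grip":[-1,-1,-1,-1,-1],"offset":[[0,0,0],[0,0,0],[0,0,0],[0,0,0],[0,0,0]],"rot":[[-0.001,0.004,-0.12],[-0.001,0.004,-0.12],[-0.001,0.004,-0.12],[-0.001,0.004,-0.12],[-0.001,0.004,-0.12]]}' 20; python3 -c "
from h import *
st()"
```

```text
clock: 13.25
eef_pos: [471.5, -83.3, 185.0]
eef_rot: [0.4, 1.543, 1.844]
wrist_force: [-0.5, 1.4, 0.1]
finger_gap: 28.8
t 13.25 pos [471.501 -83.345 185.03 ] q [-0.266  0.145  1.701  0.025  1.31  -1.717] 
x [-0.007  0.027 -1.   ] z [0.127 0.992 0.025] zyaw deg 82.72382738830855 F [-0.533  1.428  0.118] M [0.125 0.057 0.192] gap 28.75356563352256
```

```bash
for i in 1; do python3 -m jog '{"grip":[-1,-1,-1,-1,-1],"offset":[[0,0,0],[0,0,0],[0,0,0],[0,0,0],[0,0,0]],"rot":[[-0.001,0.004,-0.12],[-0.001,0.004,-0.12],[-0.001,0.004,-0.12],[-0.001,0.004,-0.12],[-0.001,0.004,-0.12]]}' 20; done; python3 -c "
from h import *
st()"
python3 -m jog '{"grip":[-1,-1,-1,-1,-1],"offset":[[0,0,0],[0,0,0],[0,0,0],[0,0,0],[0,0,0]],"rot":[[-0.001,0.004,-0.12],[-0.001,0.004,-0.12],[-0.001,0.004,-0.12],[-0.001,0.004,-0.12],[-0.001,0.004,-0.12]]}' 20; python3 -c "
from h import *
st()"
```

```text
clock: 13.75
eef_pos: [471.5, -83.5, 185.0]
eef_rot: [1.168, 1.542, 1.988]
wrist_force: [-0.6, 0.8, 0.5]
finger_gap: 29.1
t 13.75 pos [471.54  -83.487 185.04 ] q [-0.265  0.148  1.697  0.023  1.314 -1.091] 
x [-0.012  0.026 -1.   ] z [0.682 0.731 0.011] zyaw deg 46.95977874988702 F [-0.58   0.769  0.469] M [0.013 0.124 0.232] gap 29.098592725823476
clock: 14.25
eef_pos: [471.4, -83.8, 185.1]
eef_rot: [1.894, 1.539, 2.09]
wrist_force: [-1.8, 0.6, 0.9]
finger_gap: 28.7
t 14.25 pos [471.404 -83.805 185.054] q [-0.266  0.151  1.694  0.023  1.319 -0.468] 
x [-0.016  0.028 -0.999] z [ 0.981  0.195 -0.01 ] zyaw deg 11.225309387536418 F [-1.801  0.624  0.91 ] M [-0.078  0.199  0.248] gap 28.712063199695574
```

```bash
for i in 1; do python3 -m jog '{"grip":[-1,-1,-1,-1,-1],"offset":[[0,0,0],[0,0,0],[0,0,0],[0,0,0],[0,0,0]],"rot":[[-0.001,0.004,-0.12],[-0.001,0.004,-0.12],[-0.001,0.004,-0.12],[-0.001,0.004,-0.12],[-0.001,0.004,-0.12]]}' 20; done; python3 -c "
from h import *
st()"
python3 -m jog '{"grip":[-1,-1,-1,-1,-1],"offset":[[0,0,0],[0,0,0],[0,0,0],[0,0,0],[0,0,0]],"rot":[[-0.001,0.004,-0.12],[-0.001,0.004,-0.12],[-0.001,0.004,-0.12],[-0.001,0.004,-0.12],[-0.001,0.004,-0.12]]}' 20; python3 -c "
from h import *
st()"
```

```text
clock: 14.75
eef_pos: [471.0, -83.9, 185.0]
eef_rot: [2.542, 1.534, 2.114]
wrist_force: [-2.1, 0.3, 0.6]
finger_gap: 28.6
t 14.75 pos [470.983 -83.882 184.953] q [-0.269  0.153  1.692  0.026  1.323  0.152] 
x [-0.019  0.032 -0.999] z [ 0.91  -0.414 -0.031] zyaw deg -24.491005680849028 F [-2.147  0.256  0.564] M [-0.327  0.384  0.291] gap 28.56677284047162
clock: 15.25
eef_pos: [470.3, -83.8, 184.9]
eef_rot: [3.112, 1.528, 2.061]
wrist_force: [0.0, 1.9, 1.4]
finger_gap: 28.7
t 15.25 pos [470.349 -83.796 184.857] q [-0.272  0.153  1.693  0.032  1.326  0.771] 
x [-0.02   0.038 -0.999] z [ 0.496 -0.867 -0.043] zyaw deg -60.22319892150357 F [0.045 1.95  1.439] M [0.073 0.414 0.272] gap 28.72962517007413
```

```bash
for i in 1; do python3 -m jog '{"grip":[-1,-1,-1,-1,-1],"offset":[[0,0,0],[0,0,0],[0,0,0],[0,0,0],[0,0,0]],"rot":[[-0.001,0.004,-0.12],[-0.001,0.004,-0.12],[-0.001,0.004,-0.12],[-0.001,0.004,-0.12],[-0.001,0.004,-0.12]]}' 20; done; python3 -c "
from h import *
st()"
python3 -m jog '{"grip":[-1,-1,-1,-1,-1],"offset":[[0,0,0],[0,0,0],[0,0,0],[0,0,0],[0,0,0]],"rot":[[-0.001,0.004,-0.12],[-0.001,0.004,-0.12],[-0.001,0.004,-0.12],[-0.001,0.004,-0.12],[-0.001,0.004,-0.12]]}' 20; python3 -c "
from h import *
st()"
```

```text
clock: 15.75
eef_pos: [469.9, -83.3, 184.8]
eef_rot: [-2.67, 1.524, 1.939]
wrist_force: [-0.9, 1.3, 1.2]
finger_gap: 28.8
t 15.75 pos [469.872 -83.33  184.781] q [-0.276  0.151  1.696  0.039  1.324  1.388] 
x [-0.017  0.044 -0.999] z [-0.103 -0.994 -0.042] zyaw deg -95.9459849006116 F [-0.878  1.346  1.207] M [0.19  0.337 0.387] gap 28.84412275060082
clock: 16.25
eef_pos: [469.7, -82.6, 184.8]
eef_rot: [-2.22, 1.522, 1.766]
wrist_force: [-0.9, 3.1, 1.0]
finger_gap: 28.8
t 16.25 pos [469.677 -82.555 184.801] q [-0.278  0.145  1.702  0.045  1.317  2.008] 
x [-0.009  0.048 -0.999] z [-0.664 -0.747 -0.029] zyaw deg -131.65509632264434 F [-0.901  3.132  0.95 ] M [0.334 0.04  0.325] gap 28.755970512992644
```

```bash
python3 -m jog '{"grip":[-1,-1,-1,-1,-1],"offset":[[0,0,0],[0,0,0],[0,0,0],[0,0,0],[0,0,0]],"rot":[[0,0.003,-0.08],[0,0.003,-0.08],[0,0.003,-0.08],[0,0.003,-0.08],[0,0.003,-0.08]]}' 20; python3 - <<'E'
from h import *
from cell import manip
st()
for i in range(4):
    manip.camera("side"); print(manip.read_state()["moment"])
E
```

```text
clock: 16.75
eef_pos: [470.0, -82.3, 184.9]
eef_rot: [-1.926, 1.521, 1.643]
wrist_force: [-0.9, 0.4, -0.2]
finger_gap: 28.6
t 16.75 pos [469.981 -82.318 184.851] q [-0.279  0.142  1.705  0.048  1.312  2.422] 
x [-0.004  0.049 -0.999] z [-0.91  -0.415 -0.017] zyaw deg -155.49169382569977 F [-0.926  0.359 -0.157] M [-0.125 -0.015  0.3  ] gap 28.55800169380353
[-0.128 -0.062  0.31 ]
[-0.134 -0.035  0.165]
[-0.157 -0.073  0.109]
[-0.168 -0.069  0.116]
```

```bash
python3 -m jog '{"grip":[0.1,0.1,0.1,0.1,0.1],"offset":[[0,0,0],[0,0,0],[0,0,0],[0,0,0],[0,0,0]],"rot":[[0,0,0],[0,0,0],[0,0,0],[0,-0.003,0.13],[0,-0.004,0.13]]}'; python3 -m jog '{"grip":[0.1,0.1,0.1,0.1,0.1],"offset":[[0,0,0],[0,0,0],[0,0,0],[0,0,0],[0,0,0]],"rot":[[0.0,-0.004,0.13],[0.0,-0.004,0.13],[0.0,-0.004,0.13],[0.0,-0.004,0.13],[0,-0.004,0.13]]}'; python3 - <<'E'
from h import *
from cell import manip
st()
np.savez("pics/top8.npz",**manip.camera("top"));np.savez("pics/side8.npz",**manip.camera("side"))
from fit import fit
fit(['side8'],190,225,220)
E
```

```text
clock: 17.45
eef_pos: [469.8, -82.4, 184.8]
eef_rot: [-2.067, 1.522, 1.779]
wrist_force: [-0.3, 1.1, -0.7]
finger_gap: 51.7
clock: 17.95
eef_pos: [469.7, -82.5, 184.7]
eef_rot: [-2.487, 1.528, 2.038]
wrist_force: [0.4, 0.8, 0.4]
finger_gap: 51.7
t 17.95 pos [469.747 -82.525 184.702] q [-0.27   0.151  1.696  0.033  1.324  1.479] 
x [-0.019  0.038 -0.999] z [-0.186 -0.982 -0.034] zyaw deg -100.71387134951726 F [0.41  0.807 0.364] M [ 0.055  0.113 -0.018] gap 51.72196750036081
['side8'] 49 [470.339 -84.319   0.08   -0.017] 1.1326638998513765
['side8'] 49 [470.339 -84.319   0.08   -0.017] 1.1326638998513765
```

Regrip at 20 N, where the grip itself limits the torque to about 70 N of pad force, and turn a little further.

```bash
python3 -m jog '{"grip":[-1,-1,-1,-1,-1],"offset":[[0.001,-0.001,0],[0,0,0],[0,0,0],[0,0,0],[0,0,0]],"rot":[[0,0,0],[0,0,0],[0,0,0],[0,0,0],[0,0,0]]}' 20; python3 -m jog '{"grip":[-1,-1,-1,-1,-1],"offset":[[0,0,0],[0,0,0],[0,0,0],[0,0,0],[0,0,0]],"rot":[[0,0,0],[0,0,-0.08],[0,0.003,-0.08],[0,0.003,-0.08],[0,0.003,-0.08]]}' 20; python3 -c "
from h import *
st()"; python3 -m jog '{"grip":[-1,-1,-1,-1,-1],"offset":[[0,0,0],[0,0,0],[0,0,0],[0,0,0],[0,0,0]],"rot":[[0,0.003,-0.08],[0,0.003,-0.08],[0,0.003,-0.08],[0,0.003,-0.08],[0,0.003,-0.08]]}' 20; python3 -c "
from h import *
st()"
```

```text
clock: 18.55
eef_pos: [470.9, -83.1, 184.8]
eef_rot: [-2.494, 1.527, 2.018]
wrist_force: [0.1, -0.1, -0.2]
finger_gap: 29.0
clock: 19.05
eef_pos: [471.6, -83.6, 184.8]
eef_rot: [-2.32, 1.526, 1.862]
wrist_force: [-0.4, 0.7, 0.5]
finger_gap: 28.6
t 19.05 pos [471.556 -83.589 184.795] q [-0.275  0.152  1.695  0.039  1.32   1.817] 
x [-0.013  0.043 -0.999] z [-0.507 -0.862 -0.03 ] zyaw deg -120.46153468337418 F [-0.394  0.732  0.47 ] M [0.057 0.036 0.353] gap 28.560129350191385
clock: 19.55
eef_pos: [471.7, -84.3, 184.8]
eef_rot: [-1.98, 1.525, 1.785]
wrist_force: [0.8, 0.4, 0.8]
finger_gap: 28.6
t 19.55 pos [471.658 -84.261 184.789] q [-0.278  0.15   1.696  0.042  1.317  2.229] 
x [-0.01   0.045 -0.999] z [-0.812 -0.583 -0.018] zyaw deg -144.29983697512304 F [0.827 0.448 0.824] M [-0.269 -0.073  0.315] gap 28.59740125438542
```

```bash
python3 -m jog '{"grip":[1,1,1,1,1],"offset":[[0,0,0],[0,0,0],[0,0,0],[0,0,0],[0,0,0]],"rot":[[0,0,0],[0,0,0],[0,0,0],[0,0,0],[0,0,0]]}'; python3 -m jog '{"grip":[1,1,1,1,1],"offset":[[0,0,0.01],[0,0,0.03],[0,0,0.03],[0,0,0.03],[0,0,0.03]],"rot":[[0,0,0],[0,0,0],[0,0,0],[0,0,0],[0,0,0]]}'; python3 -m jog '{"grip":[1,1,1,1,1],"offset":[[0,0.04,0],[0,0.04,0],[0,0.04,0],[0,0.04,0],[0,0,0]],"rot":[[0,0,0],[0,0,0],[0,0,0],[0,0,0],[0,0,0]]}';python3 - <<'E'
from h import *
from cell import manip
st()
c=manip.camera("top");np.savez("pics/top9.npz",**c)
c2=manip.camera("side");np.savez("pics/side9.npz",**c2)
cv2.imwrite("pics/s9.png",cv2.hconcat([cv2.resize(c["image"][220:400,240:420,::-1],(400,400)),cv2.resize(c2["image"][190:370,190:370,::-1],(400,400))]))
w=cloud(c)[235:390,300:455].reshape(-1,3);w=w[~np.isnan(w).any(1)]
h=w[(w[:,2]>120)&(w[:,1]<-60)&(w[:,2]<300)]; zt=np.percentile(h[:,2],95); s=h[h[:,2]>zt-8]
print("handle top",cv2.minAreaRect(s[:,:2].astype(np.float32)),np.median(s[:,2]))
s=w[(w[:,2]>135)&(w[:,2]<188)&(w[:,1]>-45)&(w[:,1]<10)];s=s[abs(s[:,2]-np.median(s[:,2]))<6];m=s.mean(0);d=np.linalg.svd(s-m,full_matrices=False)[2][0];print("arm",m,d)
for lo,hi in((68,80),(80,95)):
    s=w[(w[:,2]>lo)&(w[:,2]<hi)];print(lo,cv2.minAreaRect(s[:,:2].astype(np.float32)))
E
```

```text
clock: 20.05
eef_pos: [471.6, -84.7, 184.7]
eef_rot: [-1.976, 1.526, 1.793]
wrist_force: [0.1, -0.1, -0.6]
finger_gap: 65.2
clock: 20.55
eef_pos: [469.4, -84.1, 318.6]
eef_rot: [-1.863, 1.523, 1.908]
wrist_force: [0.1, -0.1, 0.2]
finger_gap: 93.8
clock: 21.05
eef_pos: [469.6, 74.2, 327.2]
eef_rot: [-2.11, 1.522, 1.672]
wrist_force: [1.2, -1.1, -0.2]
finger_gap: 94.0
t 21.05 pos [469.587  74.243 327.242] q [0.05  0.058 1.472 0.048 1.614 2.552] 
x [-0.005  0.048 -0.999] z [-0.802 -0.597 -0.025] zyaw deg -143.31261656890408 F [ 1.191 -1.075 -0.238] M [-0.005  0.079 -0.037] gap 94.00686470836892
handle top ((469.65673828125, -83.00102233886719), (26.136043548583984, 26.53235626220703), 0.45105886459350586) 256.91380408052527
arm [457.768 -36.287 157.972] [-0.941  0.338 -0.024]
68 ((465.312255859375, -80.66180419921875), (76.17559051513672, 100.07496643066406), 19.345809936523438)
80 ((466.90399169921875, -77.61962890625), (56.05005645751953, 58.86301040649414), 19.5572452545166)
```

View pics/s9.png

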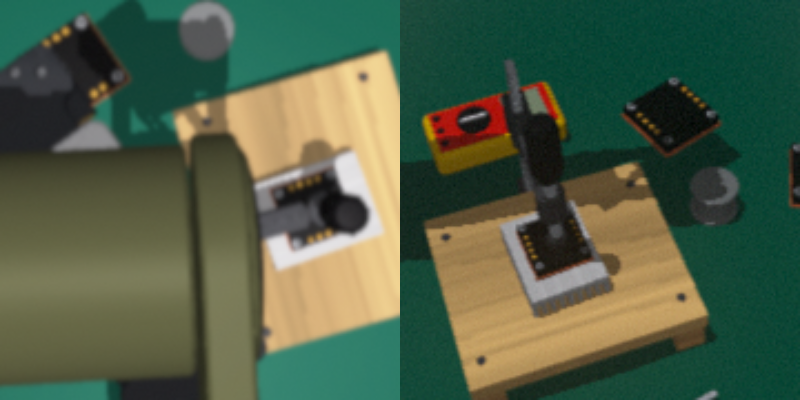

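Handle, module and heat sink are where they should be, and the gripper is clear. However, joint 6 drifted to the edge of its range during the retreat, so I back it off.

```bash
python3 -c "
from h import *
s,R=st();print(repr(s['joints'][5]))"; python3 -m jog '{"grip":[1,1,1,1,1],"offset":[[0,0,0],[0,0.03,0],[0,0.03,0],[0,0,0],[0,0,0]],"rot":[[0,0,0.1],[0,0,0.14],[0,0,0.14],[0,0,0.1],[0,0,0]]}'; python3 - <<'E'
from h import *
from cell import manip
st()
w=cloud(manip.camera("top"))[235:390,300:455].reshape(-1,3);w=w[~np.isnan(w).any(1)]
s=w[(w[:,2]>135)&(w[:,2]<188)&(w[:,1]>-45)&(w[:,1]<10)]
if len(s)>40:
    s=s[abs(s[:,2]-np.median(s[:,2]))<6];m=s.mean(0);d=np.linalg.svd(s-m,full_matrices=False)[2][0];print("arm",m,d)
manip.sign_off()
E
```

```text
t 21.15 pos [469.847  71.61  327.07 ] q [0.045 0.058 1.473 0.048 1.614 2.554] 
x [-0.005  0.047 -0.999] z [-0.806 -0.592 -0.024] zyaw deg -143.69541647030553 F [-0.822 -0.429  0.287] M [ 0.001  0.129 -0.048] gap 94.04176324880723
np.float64(2.554009824358969)
clock: 21.65
eef_pos: [470.7, 127.6, 328.5]
eef_rot: [-2.105, 1.525, 2.154]
wrist_force: [-0.2, -0.5, 0.5]
finger_gap: 94.0
t 21.65 pos [470.658 127.611 328.54 ] q [0.164 0.099 1.426 0.042 1.636 2.19 ] 
x [-0.025  0.039 -0.999] z [-0.438 -0.899 -0.024] zyaw deg -115.9781842402201 F [-0.171 -0.521  0.522] M [-0.068  0.205  0.05 ] gap 94.02602180518907
arm [452.164 -17.12  157.488] [-0.314  0.949 -0.02 ]
the job is handed in; nothing more can be done
```

The clamp is tightened on the module at an estimated 60–70 N, and I handed the job in at 21.7 s. One reading may fail the run. During the retreat joint 6 read 2.552–2.554 rad against its stated limit of 2.55. I backed it off to 2.19, but I can't tell whether that counted as passing the range.

**What I did:** I slid the jaw down about 22 mm until the pad rested on the module. I pushed with about 23 N and the jaw tilted and held. I then screwed the handle clockwise about 5.5 rad in two grips at 20 N, let go and moved clear.

**Pad force:** This is inferred, not measured. The turning torque rose from 0.19 to about 0.32–0.35 N m, with roughly 0.04 N m of noise. Single readings ran from 0.30 to 0.39 N m, which would mean about 50–72 N. The 20 N grip also limits the force to about 75 N.

**Last checks:**
- **Module and heat sink:** they moved less than 0.5 mm from where they lay.
- **Jaw:** the arm's slope went from 0.05 rad drooping to 0.02 rad tilted up. It was level right after the push and tilted up only under load, which is less than the 0.05 rad given for a bound jaw.
- **Bystanders:** the multimeter and solder reel look untouched in the last picture. I did not measure them, and the screwdriver was mostly out of that view.
- **Robot:** the gripper is open and clear, with wrist force near zero.

**Disagreement:** the reported tool point lay about 23 mm beyond the real fingertips. The side and wrist camera depths and the height of first contact all showed it, and I allowed for it.

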